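# Show the candlestick's foot to the close-up camera

## Task

The short brass candlestick in the wooden travelling cradle has to be photographed from underneath for the packing list: turn the black clamp knob a quarter turn clockwise, draw the carriage fully back off its foot, and lift the candlestick out. Hold it up in front of the close-up camera, top end up and leaning as the lens does, so that the underside of its foot faces the lens squarely, centred, 15 cm from the glass. Finish holding it still there in the gripper, touching nothing else with it, and do not shift the china and the other candlestick or bump the candlestick into the camera.

Things in the scene. Friction and masses are not known exactly. Their poses are not given: they have to be found in the camera images.
- candlestick: the short plain brass candlestick, 120 mm tall, about 0.24 kg. Origin: centre of the underside of its foot; z runs up its axis; it is round, so its yaw means nothing. Foot: disc 72 mm across, 6 mm thick; stem 18 mm across; from 84 mm above the underside to the top (120 mm) a straight round cup 28 mm across, a good place to grip. At first it stands upright in the cradle with its underside 17 mm above the table and the carriage's fork over its foot.
- cradle: fixed wooden board, 250 x 110 x 15 mm. Origin on the table, under the candlestick's place; +z up, its -x points (roughly towards the robot) to the carriage and knob. Board from x -190 to +60 mm; low rims (to 37 mm high) at x +40..+54 mm and (to 27 mm high) at y +-45 mm; a stop block 20 mm wide, 37 mm high at x -184 to -144 mm.
- carriage (a joint): travel of the carriage, the light-wood sliding plate (80 mm wide, top 31 mm above the table) whose fork lies over the candlestick's foot: 0 = forward, foot held down; 0.034 m = fully back against its end stop, foot free. Back is the cradle's -x. Rubs with about 2.5 N and stays where it is left. The knob rides on it and can be used to draw it.
- knob (a joint): turn of the clamp knob, rad: about 0 = locked (the steel strut under the knob points back and braces against the stop block, so the carriage cannot be drawn), 1.57 = end stop, a quarter turn clockwise seen from above, strut pointing sideways (cradle's +y), carriage free. The carriage is free to go all the way above about 1.3. Turning takes about 0.06 N m; stays where it is left.
- knob_grip (a point): on the knob's axis, 64 mm above the table, 100 mm from the candlestick's axis when the carriage is forward; moves and turns with the knob. The knob is an upright black bar, 44 mm long (this point's x), 12 mm thick (its y), from 38 to 75 mm above the table; the strut is below it, at 32 to 37 mm, 40 mm long along this point's -x. Clear room beside it above 40 mm.
- camera: close-up camera (black box 60 x 76 x 36 mm with a round grey lens barrel 48 mm across) on a low fixed stand with a dark base plate, leaning back so that it looks up and roughly towards the robot, 35 degrees off the vertical. Origin: centre of the lens's front glass, 100 mm above the table; z = the line of sight, out of the lens.
- focus (a point): the point 150 mm out of the lens on the line of sight, where the centre of the foot's underside must be; z = the line of sight, away from the lens, the way the candlestick's own z (foot to top) must point. About 223 mm above the table.
- saucers: bystander: stack of seven white saucers, 124 mm across, 59 mm high. Origin at the centre of its underside.
- cup: bystander: small white cup, 64 mm across, 52 mm high. Origin at the centre of its underside.
- tall_candlestick: bystander: another brass candlestick, 190 mm tall, foot 92 mm across, standing free on the table; not the one wanted. Origin at the centre of its underside.
- mug: bystander: white mug, 76 mm across, 75 mm high, with a handle. Origin at the centre of its underside.
- jug: bystander: white cream jug with a brass-coloured handle, 86 mm across, 110 mm high. Origin at the centre of its underside.
- sugar_bowl: bystander: white lidded sugar bowl, 112 mm across, 110 mm high. Origin at the centre of its underside.
- camera_stand: the camera's fixed stand. Origin on the table, straight under the focus point; base plate 10 mm high from x +30 to +180 mm, 110 mm wide; the camera above it, lens centre at x +86 mm.

How it is judged:
On the way, in this order (a step that is already met when the one before it is completed fails the run):
1. the clamp knob is turned loose (past 1.2 rad) (value of joint knob above 1.2 rad), for 0.1 s.
2. the carriage is drawn back (past 28 mm), the candlestick still standing on the cradle (value of joint carriage above 0.028 m and height (world z) of candlestick below 0.025 m), for 0.1 s.
At the end, for the whole second after the job is handed in: Held still in the fingers (under 30 mm/s), touching neither cradle nor camera: centre of the underside within 25 mm of the focus point, axis within 0.2 rad (11 degrees) of the line of sight, top end up; carriage still back (over 26 mm) (distance between candlestick and focus below 0.025 m and angle between the z axis of candlestick and the z axis of focus, either way round below 0.2 rad and angle between candlestick's own z axis and vertical below 1 rad and contact force between the fingers and candlestick above 2 N and contact force between candlestick and cradle below 0.2 N and contact force between candlestick and camera_stand below 0.2 N and contact force between candlestick and camera below 0.2 N and linear speed of candlestick below 0.03 m/s and angular speed of candlestick below 0.2 rad/s and value of joint carriage above 0.026 m); the arm keeps its last pose, push and grip.
It fails at once if a piece of china or the other candlestick shifted by more than 30 mm (distance of any of saucers, cup, tall_candlestick, mug, jug, sugar_bowl from where it was at the start of the episode above 0.03 m).
It fails at once if the candlestick is knocked against the camera (over 3 N) (contact force between candlestick and camera above 3 N or contact force between candlestick and camera_stand above 3 N).
It also fails if it takes over 50 s, if anything falls off the work surface, if the arm or the gripper's body presses on something with over 40 N, if the wrist force passes 120 N, or if a joint passes its speed limit or range.

## Robot

A 6-joint arm with a two-finger parallel gripper is mounted at the origin on the work surface. World frame = base frame: x ahead of the robot, y to its left, z up, the work surface at z = 0. Lengths are in m, angles in rad, forces in N, time in s.
With the tool pointing down it reaches from about 0.425 to 0.95 m from the base axis. Payload 14.7 kg.
Tool frame: the origin (TCP) lies midway between the tips of the shut fingers; the grasp point (between the pads) lies 19 mm behind it; z points along the fingers, y is the line along which they close (so a half turn about z gives the same grasp; the last joint's range is limited). The gripper opens to 85 mm and grips with 20 to 120 N. Pads are 22 mm wide; open, the fingers measure 114 mm over their backs; the gripper's body (76 mm by 85 mm) begins 54 mm behind the grasp point. The pads swing forward as they close: fully open they stand 13 mm farther back than shut.
Start: joints at [-1.261, 0.48, 1.596, -0, 1.065, -0.047], TCP at [0.227, -0.609, 0.231] pointing down, gripper open.
Joint ranges: [-2.75, 2.75], [-0.82, 2.05], [0.23, 2.67], [-1.56, 4.7], [0.09, 2.69], [-2.92, 2.92]. Speed limits (rad/s): [1.89, 1.89, 2.39, 3.01, 3.01, 3.01].

## Interface

Orientations are given as a unit quaternion [w, x, y, z].
In Python, from bench import manip gives the robot as it stands.
- The arm moves only by the tool drive_tool, never from a script. Its argument "targets" is a list of rows, each an object with "claw": the finger opening in m, from 0 to 0.0854; "offset": the shift along the world's x, y, z in m, a list of three; "roll": the turn about the world's z in degrees. A call has 1 to 20 rows; each row is the pose to reach, as a shift and turn from the pose commanded when the call began; what a row does not reach only later rows make up. A row lasts 1/10 s, in which the tool goes at most 50 mm and 8.59 degrees, less where a joint would pass 70% of its speed; a pose out of reach is approached as far as the arm can. A call with a gripper value outside its range is refused whole. The fingers move at their own pace and stop on an object; "squeeze" is the grip in N (left out, the last holds). Time passes only in rows, so rows that repeat a pose let the fingers close. It gives the time, the measured TCP pose, the force, the opening and the grip force at its end, in the units of the state.
- manip.observe(): the state, without advancing time (a new reading comes with each control period).
- manip.get_image(name): name is "scene" or "top" or "wrist"; returns the picture (384x512x3 uint8, blue, green, red); there is no depth.
- manip.camera_model(name): a dict with "mtx" (3x3 intrinsics, pixels), "k1" (the pictures are not rectified: a ray, as slopes to the right and down, at radius r is drawn at 1 + k1 r^2 times it, then the intrinsics apply), "T" (4x4, takes a point from camera to world coordinates). Camera axes: x right, y down, z forward; pixel columns grow to the right and rows downward; lengths in m; the calibration is good to about 2 mm. A picture is of the moment at which its call begins: read the wrist's pose just before it. camera_model takes no time and is no camera call; for the wrist camera it gives the pose at the moment of the call.
- manip.finish_job(): hands the job in; it is judged then, once.
The state is a dict: "time_s": time; "q": joint angles; "joint_vel": joint speeds; "joint_efforts": joint torques, N m; "tcp_pos": TCP position; "tcp_rot": TCP orientation; "contact_force": force on the tool from outside, world axes, zero at the start; "ft_torque": the same for the moment, N m; "gripper_width": finger opening in m; "finger_force": force on a finger pad.
Only numpy, scipy, OpenCV 4.12 (cv2) and the standard library are available. Lean on these libraries where they do the work, as an engineer would, in place of code of your own. Each camera call takes 0.05 s, during which the arm holds its last target. There are 200 camera calls.

## Working session

There is one attempt and no reset: what is moved stays moved. The work goes in short steps, Python scripts to look and compute and a tool call to move; the robot and the scene stay as the last step left them, time stands still between calls to the robot, and variables do not carry over. Pictures are saved under pics/ and viewed, at most 10 in all, crops included, and the job is handed in when it is done.

Besides the shell and the picture viewer there is one more tool, called after "Request:" by a JSON object that holds its "fn" and its "kwargs", one argument or row to a line. drive_tool: Moves the arm, as the interface text tells. Its arguments: {"type":"object","properties":{"targets":{"type":"array"},"squeeze":{"type":"number"}},"required":["targets"]}

```bash
mkdir -p pics; cat > h.py <<'E'
import numpy as np, cv2
from bench import manip
from scipy.spatial.transform import Rotation as R
def snap(n,f):
    m=manip.camera_model(n); im=manip.get_image(n); cv2.imwrite('pics/'+f+'.png',im); np.savez('pics/'+f+'.npz',**{k:np.array(m[k]) for k in('mtx','k1','T')}); return im
def ray(f,u,v):
    d=np.load('pics/'+f+'.npz'); K,k,T=d['mtx'],float(d['k1']),d['T']
    p=cv2.undistortPoints(np.array([[[u,v]]],float),K,np.array([k,0,0,0,0]))[0,0]
    return T[:3,3],T[:3,:3]@np.array([p[0],p[1],1])
def at(f,u,v,z):
    o,d=ray(f,u,v); return np.round(o+d*(z-o[2])/d[2],4)
def proj(f,P):
    d=np.load('pics/'+f+'.npz'); T=np.linalg.inv(d['T']); P=np.atleast_2d(P)
    return np.round(cv2.projectPoints(P.astype(float),cv2.Rodrigues(T[:3,:3])[0],T[:3,3],d['mtx'],np.array([float(d['k1']),0,0,0]))[0][:,0],1)
E
python3 - <<'E'
from h import *
np.set_printoptions(precision=3,suppress=True)
for n in('scene','top'):
    snap(n,n+'0'); m=manip.camera_model(n); print(n,m['mtx'],m['k1'],m['T'])
s=manip.observe(); print(s)
E
```

```text
scene [[435.739   0.    258.979]
 [  0.    435.739 192.536]
 [  0.      0.      1.   ]] -0.028803056081272708 [[-0.007  0.753 -0.658  1.605]
 [ 1.     0.    -0.01   0.006]
 [-0.008 -0.658 -0.753  1.264]
 [ 0.     0.     0.     1.   ]]
top [[492.528   0.    259.541]
 [  0.    492.528 190.79 ]
 [  0.      0.      1.   ]] 0.04162812502763887 [[-0.009 -0.998  0.066  0.499]
 [-1.     0.009  0.002 -0.021]
 [-0.002 -0.066 -0.998  1.522]
 [ 0.     0.     0.     1.   ]]
{'time_s': 0.1, 'q': array([-1.261,  0.481,  1.597, -0.   ,  1.065, -0.047]), 'joint_vel': array([-0.   , -0.001, -0.003,  0.001, -0.   , -0.001]), 'joint_efforts': array([  0.   , -95.225, -43.104,   0.   ,   0.005,  -0.   ]), 'tcp_pos': array([ 0.227, -0.609,  0.231]), 'tcp_rot': array([-0.001,  0.984,  0.177, -0.   ]), 'contact_force': array([ 0.819, -0.312, -0.918]), 'ft_torque': array([-0.001,  0.   , -0.026]), 'finger_force': 0.0, 'gripper_width': 0.08550406812294058}
```

View pics/top0.png

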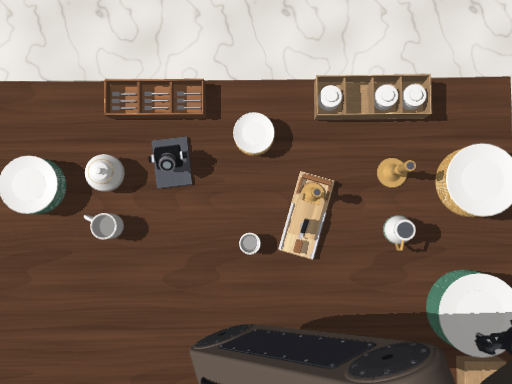

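View pics/scene0.png

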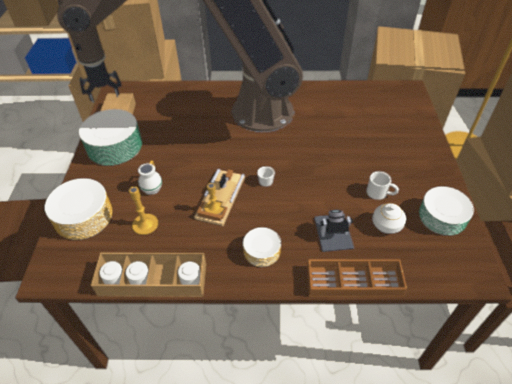

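Top view: cradle at about (307,215), with the candlestick near (314,191) and the knob near (305,227). The close-up camera is at (169,160). The tall candlestick (392,172), jug (399,231), saucers (254,134) and cup (250,243) are all clear of the cradle. I'll zoom in on both.

```bash
python3 - <<'E'
from h import *
im=cv2.imread('pics/top0.png')
a=cv2.resize(im[165:265,265:350],None,fx=4.5,fy=5.5,interpolation=2) if 0 else cv2.resize(im[165:265,265:345],None,fx=5,fy=5,interpolation=2)
b=cv2.resize(im[125:205,135:215],None,fx=5,fy=5,interpolation=2)
b=cv2.copyMakeBorder(b,0,100,0,0,0)
cv2.imwrite('pics/crop0.png',np.hstack([a,b]))
E
```

```text
(no output)
```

View pics/crop0.png

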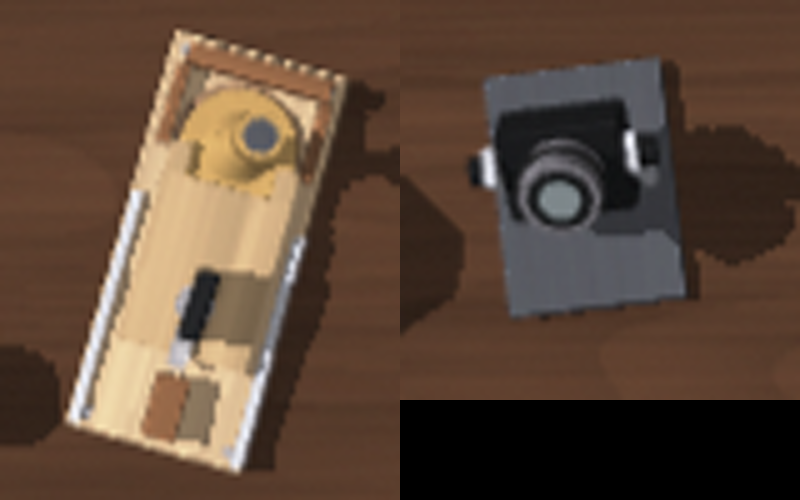

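```bash
python3 - <<'E'
from h import *
A=lambda x,y,z:at('top0',265+(x-2)/5,165+(y-2)/5,z)[:2]
B=lambda x,y,z:at('top0',135+(x-402)/5,125+(y-2)/5,z)[:2]
c=[A(*p,.015) for p in((178,30),(345,77),(240,472),(67,422))]
ax=(c[0]+c[1]-c[2]-c[3])/2; ay=(c[0]+c[3]-c[1]-c[2])/2
print('board',np.linalg.norm(ax),np.linalg.norm(ay)); ya=np.arctan2(ax[1],ax[0]); print('yaw',np.degrees(ya),np.degrees(np.arctan2(ay[1],ay[0]))-90)
u=ax/np.linalg.norm(ax); o=np.mean(c,0)+u*.065; print('origin from board',o,'cup top',A(260,135,.137))
print('knob',A(205,303,.075),'expected',o-u*.1)
c=[B(*p,.01) for p in((485,78),(660,58),(685,295),(512,317))]
ax=(c[0]+c[1]-c[2]-c[3])/2; ay=(c[0]+c[3]-c[1]-c[2])/2
print('plate',np.linalg.norm(ax),np.linalg.norm(ay)); yc=np.arctan2(ax[1],ax[0]); print('yaw',np.degrees(yc),np.degrees(np.arctan2(ay[1],ay[0]))-90)
v=ax/np.linalg.norm(ax); g=B(558,198,.1); print('stand origin',np.mean(c,0)-v*.105,'from lens',g-v*.086)
s=manip.observe(); M=R.from_quat(s['tcp_rot'],scalar_first=True).as_matrix(); print(M.round(3))
print('others',[at('top0',*p)[:2] for p in((410,166,.19),(392,172,0),(405,231,.1),(254,134,.059),(250,243,.05))])
E
```

```text
board 0.2493461549733623 0.10764648159600944
yaw -16.19632471783752 -16.43159227475047
origin from board [ 0.58764525 -0.17840542] cup top [ 0.5871 -0.1795]
knob [ 0.4927 -0.1527] expected [ 0.49161409 -0.15051247]
plate 0.14869609947809664 0.10779262497963392
yaw 6.293384955383504 6.498677772070465
stand origin [0.58638277 0.23993995] from lens [0.58741827 0.24177272]
[[ 0.937  0.349 -0.   ]
 [ 0.349 -0.937  0.001]
 [ 0.    -0.001 -1.   ]]
others [array([ 0.6509, -0.4267]), array([ 0.6544, -0.4288]), array([ 0.4741, -0.4345]), array([ 0.7666, -0.0036]), array([0.4412, 0.011 ])]
```

Request:
{"fn": "drive_tool", "kwargs": {
  "targets": [
    {"claw": 0.085, "offset": [0.015, 0.025, 0], "roll": 8},
    {"claw": 0.085, "offset": [0.03, 0.05, 0], "roll": 16},
    {"claw": 0.085, "offset": [0.045, 0.08, 0], "roll": 24},
    {"claw": 0.085, "offset": [0.06, 0.11, 0], "roll": 32},
    {"claw": 0.085, "offset": [0.08, 0.14, 0], "roll": 40},
    {"claw": 0.085, "offset": [0.095, 0.17, 0], "roll": 48},
    {"claw": 0.085, "offset": [0.115, 0.2, 0], "roll": 56},
    {"claw": 0.085, "offset": [0.13, 0.23, 0], "roll": 64},
    {"claw": 0.085, "offset": [0.15, 0.26, 0], "roll": 72},
    {"claw": 0.085, "offset": [0.165, 0.285, 0], "roll": 80},
    {"claw": 0.085, "offset": [0.18, 0.315, 0], "roll": 88},
    {"claw": 0.085, "offset": [0.2, 0.345, 0], "roll": 96},
    {"claw": 0.085, "offset": [0.215, 0.37, 0], "roll": 104},
    {"claw": 0.085, "offset": [0.23, 0.4, 0], "roll": 112},
    {"claw": 0.085, "offset": [0.245, 0.425, 0], "roll": 120},
    {"claw": 0.085, "offset": [0.255, 0.44, 0], "roll": 128},
    {"claw": 0.085, "offset": [0.265, 0.458, 0], "roll": 136},
    {"claw": 0.085, "offset": [0.265, 0.458, 0], "roll": 143.3},
    {"claw": 0.085, "offset": [0.265, 0.458, 0], "roll": 143.3},
    {"claw": 0.085, "offset": [0.265, 0.458, 0], "roll": 143.3}
  ]
}}

```text
time_s: 2.1
tcp_pos: [0.4918, -0.1511, 0.2312]
tcp_rot: [-0.0, 0.143, 0.99, 0.0]
contact_force: [0.1, 0.4, -0.0]
gripper_width: 0.0852
finger_force: 0.0
```

```bash
python3 - <<'E'
from h import *
s=manip.observe(); print(s['tcp_pos'],s['q'].round(3),s['time_s'])
im=snap('wrist','w1')
o=np.array([.5873,-.179]);u=np.array([np.cos(-.2845),np.sin(-.2845)]);k=o-.1*u
P=np.array([[*k,.075],[*(k+.022*u),.075],[*(k-.022*u),.075]])
for p in proj('w1',P): cv2.circle(im,tuple(int(round(x)) for x in p),3,(0,0,255),-1)
print(proj('w1',P)); cv2.imwrite('pics/w1a.png',im)
E
```

```text
[ 0.4918189  -0.15112219  0.23115974] [-0.357  0.292  1.903 -0.     0.947 -1.64 ] 2.1
[[254.8 173.8]
 [254.8 192.9]
 [254.7 153.8]]
```

View pics/w1a.png

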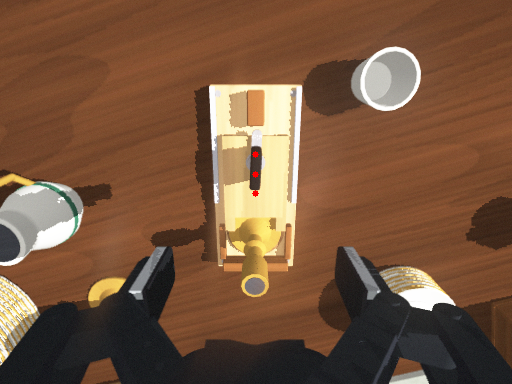

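```bash
python3 - <<'E'
from h import *
o=np.array([.5873,-.179])
im=cv2.imread('pics/w1.png'); print(np.load('pics/w1.npz')['T'].round(3))
for y in range(136,200,3): print(y,im[y,256],im[y,248])
print('pred cup top',proj('w1',[*o,.137]),'meas',at('w1',255,286,.137))
print(at('w1',255.5,166,.075),at('w1',255.5,147,.075))
u=np.array([np.cos(-.2845),np.sin(-.2845)]);k=o-.1*u; v=np.array([-u[1],u[0]])
print('board corners',[proj('w1',[*(o+a*u+b*v),.015]) for a in(-.19,.06) for b in(-.055,.055)])
print('knob bottoms',[proj('w1',[*(k+a*u),.038]) for a in(-.022,.022)])
E
```

```text
[[ 0.284  0.906  0.313  0.409]
 [ 0.959 -0.268 -0.093 -0.127]
 [-0.     0.326 -0.945  0.375]
 [ 0.     0.     0.     1.   ]]
136 [237 237 240] [ 89 135 170]
139 [236 234 239] [ 86 129 162]
142 [232 231 236] [ 90 132 167]
145 [199 197 205] [ 89 134 164]
148 [37 50 62] [ 91 134 166]
151 [46 53 69] [ 88 132 163]
154 [49 58 71] [ 91 132 164]
157 [48 54 70] [141 143 151]
160 [49 56 72] [132 133 143]
163 [51 55 67] [138 135 146]
166 [51 57 67] [139 139 148]
169 [49 56 68] [ 98 132 161]
172 [53 57 70] [ 85 127 161]
175 [55 60 74] [ 87 127 163]
178 [49 57 71] [ 88 130 163]
181 [50 55 69] [156 224 246]
184 [50 56 68] [157 226 247]
187 [47 55 70] [154 223 246]
190 [113 165 206] [160 227 248]
193 [163 229 249] [159 227 248]
196 [160 229 249] [163 229 249]
199 [162 231 250] [160 228 249]
pred cup top [[255.1 287.4]] meas [ 0.5857 -0.1786  0.137 ]
[ 0.4832 -0.1477  0.075 ] [ 0.4635 -0.1419  0.075 ]
board corners [array([[208.1,  86.9]]), array([[301. ,  86.6]]), array([[217.6, 267.7]]), array([[292.5, 267.5]])]
knob bottoms [array([[254.7, 147.3]]), array([[254.8, 182.7]])]
```

The knob outline matches the prediction to about 3 px, and the cup top and board corners match to about 1 px. Going down to grip the knob.

Request:
{"fn": "drive_tool", "kwargs": {
  "targets": [
    {"claw": 0.085, "offset": [-0.001, 0, -0.04], "roll": 0},
    {"claw": 0.085, "offset": [-0.001, 0, -0.08], "roll": 0},
    {"claw": 0.085, "offset": [-0.001, 0, -0.12], "roll": 0},
    {"claw": 0.085, "offset": [-0.001, 0, -0.15], "roll": 0},
    {"claw": 0.085, "offset": [-0.001, 0, -0.17], "roll": 0},
    {"claw": 0.04, "offset": [-0.001, 0, -0.183], "roll": 0},
    {"claw": 0.02, "offset": [-0.001, 0, -0.183], "roll": 0},
    {"claw": 0.005, "offset": [-0.001, 0, -0.183], "roll": 0},
    {"claw": 0.005, "offset": [-0.001, 0, -0.183], "roll": 0},
    {"claw": 0.005, "offset": [-0.001, 0, -0.183], "roll": 0},
    {"claw": 0.005, "offset": [-0.001, 0, -0.183], "roll": 0},
    {"claw": 0.005, "offset": [-0.001, 0, -0.183], "roll": 0},
    {"claw": 0.005, "offset": [-0.001, 0, -0.183], "roll": 0}
  ],
  "squeeze": 30
}}

```text
time_s: 3.45
tcp_pos: [0.4917, -0.1507, 0.0494]
tcp_rot: [0.001, 0.142, 0.99, 0.0]
contact_force: [0.6, 8.5, 8.9]
gripper_width: 0.0112
finger_force: 35.0
```

Request:
{"fn": "drive_tool", "kwargs": {
  "targets": [
    {"claw": 0.005, "offset": [0, 0, 0.001], "roll": -8},
    {"claw": 0.005, "offset": [0, 0, 0.001], "roll": -16},
    {"claw": 0.005, "offset": [0, 0, 0.001], "roll": -24},
    {"claw": 0.005, "offset": [0, 0, 0.001], "roll": -32},
    {"claw": 0.005, "offset": [0, 0, 0.001], "roll": -40},
    {"claw": 0.005, "offset": [0, 0, 0.001], "roll": -48},
    {"claw": 0.005, "offset": [0, 0, 0.001], "roll": -56},
    {"claw": 0.005, "offset": [0, 0, 0.001], "roll": -64},
    {"claw": 0.005, "offset": [0, 0, 0.001], "roll": -72},
    {"claw": 0.005, "offset": [0, 0, 0.001], "roll": -80},
    {"claw": 0.005, "offset": [0, 0, 0.001], "roll": -86},
    {"claw": 0.005, "offset": [0, 0, 0.001], "roll": -89},
    {"claw": 0.005, "offset": [0, 0, 0.001], "roll": -89},
    {"claw": 0.005, "offset": [0, 0, 0.001], "roll": -89}
  ]
}}

```text
time_s: 4.85
tcp_pos: [0.49, -0.1511, 0.0496]
tcp_rot: [-0.0, 0.795, 0.607, -0.001]
contact_force: [-6.7, -6.7, -3.0]
gripper_width: 0.0109
finger_force: 33.4
```

Request:
{"fn": "drive_tool", "kwargs": {
  "targets": [
    {"claw": 0.005, "offset": [-0.005, 0.0014, 0], "roll": 0},
    {"claw": 0.005, "offset": [-0.01, 0.0028, 0], "roll": 0},
    {"claw": 0.005, "offset": [-0.015, 0.0043, 0], "roll": 0},
    {"claw": 0.005, "offset": [-0.02, 0.0058, 0], "roll": 0},
    {"claw": 0.005, "offset": [-0.025, 0.0073, 0], "roll": 0},
    {"claw": 0.005, "offset": [-0.029, 0.0085, 0], "roll": 0},
    {"claw": 0.005, "offset": [-0.032, 0.0094, 0], "roll": 0},
    {"claw": 0.005, "offset": [-0.033, 0.0097, 0], "roll": 0},
    {"claw": 0.005, "offset": [-0.033, 0.0097, 0], "roll": 0},
    {"claw": 0.005, "offset": [-0.033, 0.0097, 0], "roll": 0}
  ]
}}

```text
time_s: 5.85
tcp_pos: [0.458, -0.1416, 0.0496]
tcp_rot: [0.0, 0.795, 0.607, 0.0]
contact_force: [-0.6, -5.9, -7.2]
gripper_width: 0.0114
finger_force: 32.6
```

```bash
python3 - <<'E'
from h import *
im=snap('top','top1')
cv2.imwrite('pics/crop1.png',cv2.resize(im[165:265,265:345],None,fx=5,fy=5,interpolation=2))
E
```

```text
(no output)
```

View pics/crop1.png

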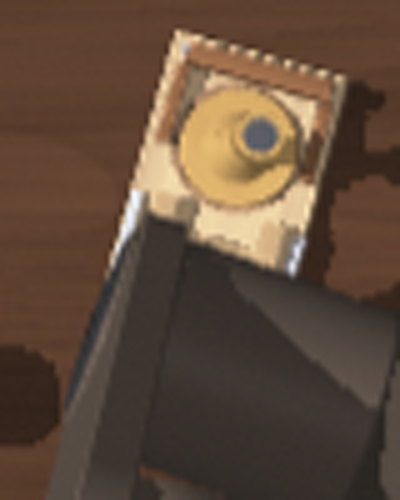

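Request:
{"fn": "drive_tool", "kwargs": {
  "targets": [
    {"claw": 0.03, "offset": [0, 0, 0], "roll": 0},
    {"claw": 0.05, "offset": [0, 0, 0], "roll": 0},
    {"claw": 0.06, "offset": [0, 0, 0.03], "roll": 0},
    {"claw": 0.085, "offset": [0, 0, 0.07], "roll": 0},
    {"claw": 0.085, "offset": [0, 0, 0.11], "roll": 8},
    {"claw": 0.085, "offset": [0, 0, 0.15], "roll": 16},
    {"claw": 0.085, "offset": [0.02, -0.006, 0.16], "roll": 24},
    {"claw": 0.085, "offset": [0.04, -0.012, 0.16], "roll": 32},
    {"claw": 0.085, "offset": [0.06, -0.018, 0.16], "roll": 40},
    {"claw": 0.085, "offset": [0.08, -0.023, 0.16], "roll": 48},
    {"claw": 0.085, "offset": [0.1, -0.029, 0.16], "roll": 56},
    {"claw": 0.085, "offset": [0.12, -0.035, 0.16], "roll": 64},
    {"claw": 0.085, "offset": [0.129, -0.0375, 0.16], "roll": 72},
    {"claw": 0.085, "offset": [0.129, -0.0375, 0.16], "roll": 80},
    {"claw": 0.085, "offset": [0.129, -0.0375, 0.16], "roll": 88},
    {"claw": 0.085, "offset": [0.129, -0.0375, 0.16], "roll": 89},
    {"claw": 0.085, "offset": [0.129, -0.0375, 0.16], "roll": 89}
  ]
}}

```text
time_s: 7.6
tcp_pos: [0.587, -0.1787, 0.2094]
tcp_rot: [0.0, 0.143, 0.99, 0.0]
contact_force: [-0.3, -0.4, -0.6]
gripper_width: 0.0849
finger_force: 0.0
```

```bash
python3 - <<'E'
from h import *
im=snap('wrist','w2'); top=cv2.imread('pics/w2.png')
t=snap('top','top2'); s=snap('scene','scene2')
print(proj('w2',[.5873,-.179,.137]),proj('w2',[.5873-.134*.9598,-.179+.134*.2807,.075]))
cv2.imwrite('pics/w2v.png',np.hstack([im[:,:400],cv2.resize(s[150:246,170:270],(400,384),interpolation=2)]))
E
```

```text
[[254.6 203.1]] [[254.3  32.9]]
```

View pics/w2v.png

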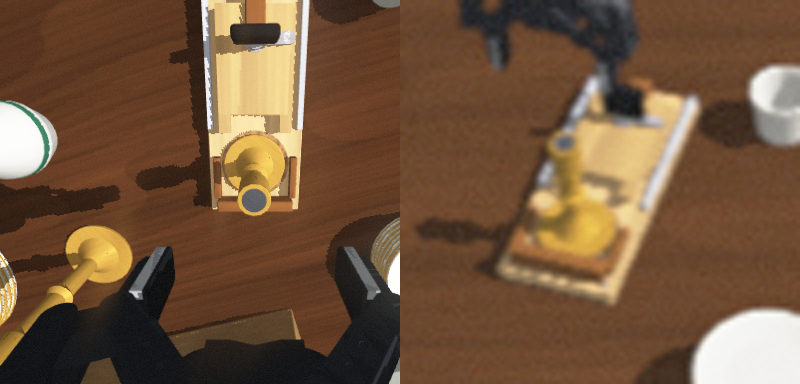

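The knob has turned and the carriage is back: in the wrist view the knob is at (256,33), as predicted. The cup top is at (254.5,200.5), within 2 mm. Next I go down and grip the cup lightly.

Request:
{"fn": "drive_tool", "kwargs": {
  "targets": [
    {"claw": 0.085, "offset": [-0.001, 0, -0.03], "roll": 0},
    {"claw": 0.085, "offset": [-0.001, 0, -0.06], "roll": 0},
    {"claw": 0.085, "offset": [-0.001, 0, -0.09], "roll": 0},
    {"claw": 0.06, "offset": [-0.001, 0, -0.112], "roll": 0},
    {"claw": 0.04, "offset": [-0.001, 0, -0.112], "roll": 0},
    {"claw": 0.02, "offset": [-0.001, 0, -0.112], "roll": 0},
    {"claw": 0.02, "offset": [-0.001, 0, -0.112], "roll": 0},
    {"claw": 0.02, "offset": [-0.001, 0, -0.112], "roll": 0},
    {"claw": 0.02, "offset": [-0.001, 0, -0.112], "roll": 0},
    {"claw": 0.02, "offset": [-0.001, 0, -0.112], "roll": 0}
  ],
  "squeeze": 20
}}

```text
time_s: 8.75
tcp_pos: [0.5869, -0.1792, 0.0988]
tcp_rot: [0.001, 0.141, 0.99, -0.0]
contact_force: [-0.3, -1.4, 8.8]
gripper_width: 0.0278
finger_force: 21.9
```

Request:
{"fn": "drive_tool", "kwargs": {
  "targets": [
    {"claw": 0.02, "offset": [0.005, -0.0015, 0.001], "roll": 0},
    {"claw": 0.02, "offset": [0.0105, -0.0031, 0.002], "roll": 0},
    {"claw": 0.02, "offset": [0.016, -0.0046, 0.003], "roll": 0},
    {"claw": 0.02, "offset": [0.0211, -0.0062, 0.004], "roll": 0},
    {"claw": 0.02, "offset": [0.0265, -0.0078, 0.0047], "roll": 0},
    {"claw": 0.02, "offset": [0.032, -0.0094, 0.005], "roll": 0},
    {"claw": 0.02, "offset": [0.038, -0.011, 0.005], "roll": 0},
    {"claw": 0.02, "offset": [0.0442, -0.0129, 0.0045], "roll": 0},
    {"claw": 0.02, "offset": [0.05, -0.0146, 0.004], "roll": 0},
    {"claw": 0.02, "offset": [0.0557, -0.0163, 0.003], "roll": 0},
    {"claw": 0.02, "offset": [0.061, -0.018, 0.002], "roll": 0},
    {"claw": 0.02, "offset": [0.0667, -0.0195, 0.0005], "roll": 0},
    {"claw": 0.02, "offset": [0.0667, -0.0195, 0.0005], "roll": 0}
  ]
}}

```text
time_s: 10.05
tcp_pos: [0.6533, -0.1985, 0.0973]
tcp_rot: [-0.0, 0.141, 0.99, -0.0]
contact_force: [-1.6, 0.4, -0.1]
gripper_width: 0.0276
finger_force: 20.9
```

Request:
{"fn": "drive_tool", "kwargs": {
  "targets": [
    {"claw": 0.005, "offset": [0, 0, 0], "roll": 0},
    {"claw": 0.005, "offset": [0, 0, 0], "roll": 0},
    {"claw": 0.005, "offset": [0, 0, 0], "roll": 0},
    {"claw": 0.005, "offset": [0, 0, 0.02], "roll": 0},
    {"claw": 0.005, "offset": [0, 0, 0.04], "roll": 0},
    {"claw": 0.005, "offset": [0, 0, 0.07], "roll": 0},
    {"claw": 0.005, "offset": [0, 0, 0.1], "roll": 0},
    {"claw": 0.005, "offset": [0, 0, 0.14], "roll": 0},
    {"claw": 0.005, "offset": [0, 0, 0.18], "roll": 0},
    {"claw": 0.005, "offset": [0, 0, 0.2], "roll": 0},
    {"claw": 0.005, "offset": [0, 0, 0.2], "roll": 0}
  ],
  "squeeze": 110
}}

```text
time_s: 11.15
tcp_pos: [0.6542, -0.1989, 0.3017]
tcp_rot: [0.003, 0.141, 0.99, -0.001]
contact_force: [0.1, -0.1, -1.9]
gripper_width: 0.0258
finger_force: 108.1
```

```bash
python3 - <<'E'
from h import *
s=manip.observe(); print(s['tcp_pos'],s['q'].round(3))
s=snap('scene','scene3'); w=snap('wrist','w3')
cv2.imwrite('pics/v3.png',np.hstack([cv2.resize(s[110:250,130:275],(414,400),interpolation=2),cv2.resize(w,(386,400))]))
E
```

```text
[ 0.65423549 -0.19886391  0.30167322] [-0.339  0.471  1.433  0.     1.232 -1.626]
```

View pics/v3.png

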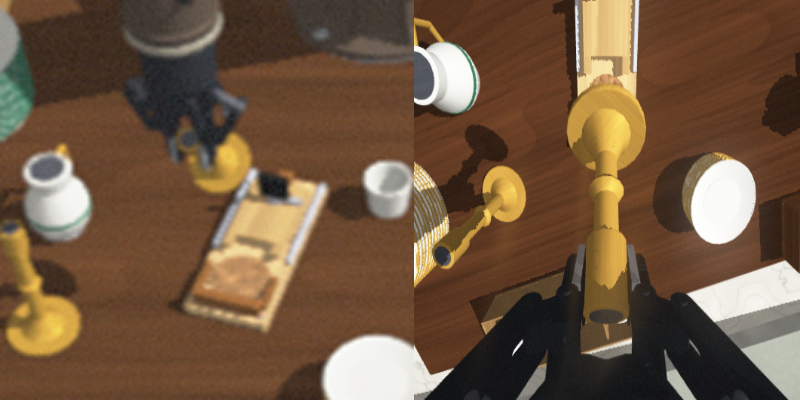

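The candlestick is held, leaning, and clear of the cradle. In the wrist view the foot is at about (253,115) and the cup mouth at about (253,303), in full-frame pixels. I'll fit the tilt from the foot outline.

```bash
cat > fit.py <<'E'
from h import *
from scipy.optimize import least_squares
def fit(f,show=True):
    im=cv2.imread(f'pics/{f}.png'); hsv=cv2.cvtColor(im,cv2.COLOR_BGR2HSV)
    m=cv2.inRange(hsv,(15,140,70),(32,255,255)); n,l=cv2.connectedComponents(m)
    m=(l==l[115,253]); rows=[]
    for y in range(70,160):
        x=np.flatnonzero(m[y])
        if len(x)>30: rows.append((y,x.min(),x.max()))
    return np.array(rows)
if __name__=='__main__':
    r=fit('w3'); print(r[::5].tolist(), r[-1])
    s=manip.observe(); t=s['tcp_pos']; M=R.from_quat(s['tcp_rot'],scalar_first=True).as_matrix()
    e=-M[:,0]; e[2]=0; e/=np.linalg.norm(e); L=M[:,1]; G=t+[0,0,.019]
    def model(p):
        th,b,h,lat=p; z=np.cos(th)*np.array([0,0,1])+np.sin(th)*e; x=np.cos(th)*e-np.sin(th)*np.array([0,0,1])
        C=G-h*z+b*x+lat*L
        a=np.linspace(0,2*np.pi,120,endpoint=False); ring=.036*(np.cos(a)[:,None]*x+np.sin(a)[:,None]*L)
        return C,z,x,np.vstack([proj('w3',C+ring),proj('w3',C+ring+.006*z)]),proj('w3',C+.12*z)[0]
    def res(p):
        C,z,x,P,ct=model(p); H=cv2.convexHull(P.astype(np.float32))
        pts=[(c,y) for y,a,b in r[::3] if y<130 for c in(a-.5,b+.5)]
        d=[cv2.pointPolygonTest(H,(float(q[0]),float(q[1])),True) for q in pts]
        return np.r_[d,ct-[253,303]]
    o=least_squares(res,[.6,0,.1,0],diff_step=1e-3); print(np.degrees(o.x[0]),o.x,abs(o.fun).max(),np.sqrt(np.mean(o.fun**2)))
    C,z,x,_,_=model(o.x); print('foot',C,'axis',z,'az',np.degrees(np.arctan2(z[1],z[0])),'foot-tcp',C-t)
E
python3 fit.py
```

```text
[[81, 239, 271], [86, 228, 281], [91, 219, 289], [96, 213, 297], [101, 209, 300], [106, 207, 303], [111, 204, 305], [116, 203, 306], [121, 203, 307], [126, 202, 307], [131, 203, 306], [136, 204, 305], [141, 207, 302], [146, 210, 299], [151, 215, 294], [156, 222, 287]] [159 227 282]
38.36893723910939 [6.69664285e-01 4.79148381e-25 1.01617154e-01 0.00000000e+00] 2.0999999999999943 0.6024082689152052
foot [ 0.59205091 -0.18062818  0.23688926] axis [ 0.59590007 -0.17378124  0.7840301 ] az -16.258171740591 foot-tcp [-0.06055367  0.01765916 -0.06067091]
```

The fit gives a 38.4° lean against the required 35°, which is within tolerance, with the grip 102 mm above the underside. I'll swing it over to the focus point.

Request:
{"fn": "drive_tool", "kwargs": {
  "targets": [
    {"claw": 0.005, "offset": [-0.003, 0.01, 0.005], "roll": -4},
    {"claw": 0.005, "offset": [-0.008, 0.028, 0.01], "roll": -12},
    {"claw": 0.005, "offset": [-0.015, 0.05, 0.01], "roll": -20},
    {"claw": 0.005, "offset": [-0.022, 0.073, 0.01], "roll": -28},
    {"claw": 0.005, "offset": [-0.029, 0.096, 0.01], "roll": -36},
    {"claw": 0.005, "offset": [-0.036, 0.12, 0.01], "roll": -44},
    {"claw": 0.005, "offset": [-0.043, 0.143, 0.01], "roll": -52},
    {"claw": 0.005, "offset": [-0.05, 0.166, 0.01], "roll": -60},
    {"claw": 0.005, "offset": [-0.057, 0.19, 0.01], "roll": -68},
    {"claw": 0.005, "offset": [-0.064, 0.213, 0.01], "roll": -76},
    {"claw": 0.005, "offset": [-0.071, 0.236, 0.01], "roll": -84},
    {"claw": 0.005, "offset": [-0.078, 0.26, 0.01], "roll": -92},
    {"claw": 0.005, "offset": [-0.085, 0.283, 0.01], "roll": -100},
    {"claw": 0.005, "offset": [-0.092, 0.306, 0.01], "roll": -108},
    {"claw": 0.005, "offset": [-0.099, 0.33, 0.01], "roll": -116},
    {"claw": 0.005, "offset": [-0.106, 0.353, 0.01], "roll": -124},
    {"claw": 0.005, "offset": [-0.113, 0.377, 0.01], "roll": -132},
    {"claw": 0.005, "offset": [-0.12, 0.4, 0.01], "roll": -140},
    {"claw": 0.005, "offset": [-0.126, 0.42, 0.01], "roll": -147},
    {"claw": 0.005, "offset": [-0.128, 0.428, 0.01], "roll": -152}
  ]
}}

```text
time_s: 13.25
tcp_pos: [0.5232, 0.231, 0.3059]
tcp_rot: [0.0, 0.995, 0.1, -0.001]
contact_force: [-0.7, -1.0, -1.0]
gripper_width: 0.0261
finger_force: 108.2
```

Request:
{"fn": "drive_tool", "kwargs": {
  "targets": [
    {"claw": 0.005, "offset": [-0.001, 0.004, 0], "roll": -4},
    {"claw": 0.005, "offset": [-0.0015, 0.005, -0.006], "roll": -5.3},
    {"claw": 0.005, "offset": [-0.0015, 0.005, -0.014], "roll": -5.3},
    {"claw": 0.005, "offset": [-0.0015, 0.005, -0.022], "roll": -5.3},
    {"claw": 0.005, "offset": [-0.0015, 0.005, -0.028], "roll": -5.3},
    {"claw": 0.005, "offset": [-0.0015, 0.005, -0.028], "roll": -5.3},
    {"claw": 0.005, "offset": [-0.0015, 0.005, -0.028], "roll": -5.3}
  ]
}}

```text
time_s: 13.95
tcp_pos: [0.5233, 0.2345, 0.2796]
tcp_rot: [0.0, 0.998, 0.056, -0.0]
contact_force: [-0.0, -0.2, -1.0]
gripper_width: 0.026
finger_force: 108.2
```

```bash
sed -i "s/'w3'/F/g; 1i import sys\nF=sys.argv[1]" fit.py; python3 - <<'E'
from h import *
w=snap('wrist','w4'); s=snap('scene','scene4'); t=snap('top','top4'); print(manip.observe()['tcp_pos'],manip.observe()['time_s'])
cv2.imwrite('pics/v4.png',np.hstack([cv2.resize(w,(400,300)),cv2.resize(s[130:280,280:430],(300,300),interpolation=2)]))
E
python3 fit.py w4
```

```text
[0.523496   0.23467537 0.28015728] 14.1
[[82, 238, 271], [87, 223, 285], [92, 217, 292], [97, 212, 297], [102, 209, 300], [107, 206, 303], [112, 204, 305], [117, 203, 306], [122, 202, 307], [127, 202, 306], [132, 204, 306], [137, 205, 304], [142, 208, 301], [147, 211, 298], [152, 216, 292], [157, 224, 285]] [159 227 282]
36.47295928222628 [ 6.36573227e-01 -1.12603878e-20  1.01017951e-01  0.00000000e+00] 1.5 0.3968441384749417
foot [0.5831659  0.24141626 0.21792496] axis [-0.59068607 -0.06672967  0.8041375 ] az -173.5546349535286 foot-tcp [ 0.0596699   0.00674089 -0.06223232]
```

View pics/v4.png

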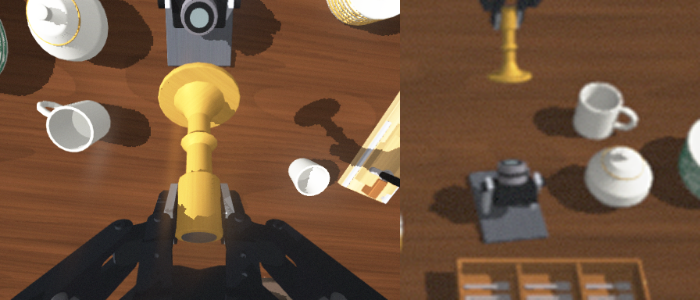

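The foot is about 6 mm from the focus point at a 36.5° lean, and nothing is touching it. In the wrist view the lens is at about (254.7,22), full-frame. I'll cross-check its position and make a small correction.

```bash
python3 - <<'E'
from h import *
g=at('w4',254.7,22,.1); print(g, g[:2]-.086*np.array([.9938,.111]))
E
```

```text
[0.6703 0.251  0.1   ] [0.5848332 0.241454 ]
```

Request:
{"fn": "drive_tool", "kwargs": {
  "targets": [
    {"claw": 0.005, "offset": [0.002, 0, 0.002], "roll": 0},
    {"claw": 0.005, "offset": [0.004, 0, 0.005], "roll": 0},
    {"claw": 0.005, "offset": [0.004, 0, 0.005], "roll": 0},
    {"claw": 0.005, "offset": [0.004, 0, 0.005], "roll": 0},
    {"claw": 0.005, "offset": [0.004, 0, 0.005], "roll": 0},
    {"claw": 0.005, "offset": [0.004, 0, 0.005], "roll": 0},
    {"claw": 0.005, "offset": [0.004, 0, 0.005], "roll": 0},
    {"claw": 0.005, "offset": [0.004, 0, 0.005], "roll": 0}
  ]
}}

```text
time_s: 14.9
tcp_pos: [0.5272, 0.2346, 0.2847]
tcp_rot: [0.0, 0.998, 0.056, -0.0]
contact_force: [-0.1, 0.7, -3.1]
gripper_width: 0.0256
finger_force: 108.2
```

```bash
python3 -c "
from h import *
snap('wrist','w5')"; python3 fit.py w5 | tail -2
```

```text
36.62756646379199 [0.63927163 0.         0.10099086 0.        ] 1.9000000000000057 0.5432911077042426
foot [0.58706748 0.24140692 0.22273146] axis [-0.59284339 -0.0669438   0.80253052] az -173.5574576626797 foot-tcp [ 0.05987176  0.00676071 -0.06204824]
```

The lean is steady and the foot is within about 2 mm of the focus point, so I'm handing in.

```bash
python3 -c "
from bench import manip
print(manip.finish_job())"
```

```text
the job is handed in; nothing more can be done
None
```

The job is handed in with the candlestick held still at the focus point: by my last camera fit, the underside is about 2 mm off and the lean is 36.6° against the lens's 35°, but the hand-in returned no verdict.

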